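# Spice tin onto its mark on the free turntable of a show kitchen

## Task

On the worktop stand three steel spice tins: an oblong one, a square one and a round one. Set the oblong tin upright on the empty oblong mark of the wooden turntable, centred on the mark and lined up with it. The turntable spins freely: put the tin down gently instead of dropping it, let go, and leave the turntable turned just as you found it.

Things in the scene. Friction and masses are not known exactly. Their poses are not given: they have to be found in the camera images.
- tin_mid (a point): Centre, half-way up, of the oblong steel tin: loose, upright, flat-topped, 86 mm along its own x, 46 mm along its y, 70 mm high (z up), 0.17 to 0.35 kg. It starts on the worktop to the robot's left (+y). A square tin (58 x 58 x 70 mm) and a round one (62 mm across, 70 mm high) stand near, centres at least 115 mm off. Further out (+x): a 220 mm oil bottle, a 160 mm pepper mill.
- mark (a point): Centre of the oblong mark, a flat pale outline 96 x 56 mm inlaid in the dark turntable disc; the point lies on the disc's top face, 40 mm above the worktop. Its x points outward along the disc's radius and is the mark's long direction, y the short one, z up. It turns with the disc. The tin's long side goes along the mark's long side, either way round.
- disc_mid (a point): Centre of the disc's top face, on its upright turning axis, 40 mm above the worktop. Disc: 300 mm across, 22 mm thick; the mark's centre is 85 mm out. Bearing friction is only about 0.01 N m: a light sideways push spins it. Two white lidded dishes (66 mm across, 45 mm high) are fixed on the disc, also 85 mm out, 120 degrees to each side of the mark.
Mind the look-alikes: they are no part of the job. What is shaped like the part that bears tin_mid but blue or red is not meant.

How it is judged:
By the outcome, as a careful person would: the job done as asked, in the order asked, and still so for the second after the job is handed in, with the robot touching nothing.
It also fails if it takes over 38 s, if anything falls off the work surface, if the arm or the gripper's body presses on something with over 40 N, if the wrist force passes 120 N, or if a joint passes its speed limit or range.

## Robot

A 6-joint arm with a two-finger parallel gripper is mounted at the origin on the work surface. World frame = base frame: x ahead of the robot, y to its left, z up, the work surface at z = 0. Lengths are in m, angles in rad, forces in N, time in s.
With the tool pointing down it reaches from about 0.375 to 0.975 m from the base axis. Payload 3.8 kg.
Tool frame: the origin (TCP) lies on the centre line of the jaws, within the pads' length; the fingertips stand 14 mm ahead of it and the grasp point (between the pads) lies 5 mm behind it; x points along the fingers, y is the direction in which the jaws open and shut, and the axes are right-handed (so a half turn about x gives the same grasp; the last joint's range is limited). The gripper opens to 85 mm and grips with 20 to 120 N. Pads are 22 mm wide; open, the fingers measure 114 mm over their backs; the gripper's body (76 mm by 85 mm) begins 54 mm behind the grasp point. The pads swing forward as they close: fully open they stand 13 mm farther back than shut.
Start: joints at [1.108, 0.264, 1.604, -0, 1.274, -0.037], TCP at [0.279, 0.615, 0.245] pointing down, gripper open.
Joint ranges: [-2.63, 2.63], [-0.94, 2.18], [0.31, 2.57], [-1.31, 4.45], [0, 2.66], [-2.55, 2.55]. Speed limits (rad/s): [2.57, 2.57, 3.14, 3.14, 3.14, 3.14].

## Interface

Orientations are given as a rotation vector (axis times angle).
In Python, from workcell import bot gives the robot as it stands.
- The arm moves only by the shell command python3 -m creep 'ROWS' [FORCE]. ROWS is JSON, a list of rows, each an object with "grip": the finger opening in cm, from 0 to 8.54; "dp": the shift along the tool's x, y, z in cm, a list of three; "rotation": the turn, a rotation vector about the tool's x, y, z in rad, a list of three. A call has 1 to 5 rows; each row is the pose to reach, as a shift and turn from the pose commanded when the call began, along the tool's axes at that moment; what a row does not reach only later rows make up. A row lasts 1/12 s, in which the tool goes at most 41.7 mm and 7.16 degrees, less where a joint would pass 70% of its speed; a pose out of reach is approached as far as the arm can. A call with a gripper value outside its range is refused whole. The fingers move at their own pace and stop on an object; FORCE is the grip in N (left out, the last holds). Time passes only in rows, so rows that repeat a pose let the fingers close. It gives the time, the measured TCP pose, the force and the opening at its end, in the units of the state.
- bot.read_state(): the state, without advancing time (a new reading comes with each control period).
- bot.read_camera(name): name is "scene" or "top" or "wrist"; returns (picture, depth): 400x640x3 uint8, red, green, blue; 400x640 float32, m along the optical axis (not along the pixel's ray), 0 where there is no reading.
- bot.get_calibration(name): a dict with "fx", "fy", "cx", "cy" (pixels), "dist" ([k1, k2, p1, p2, k3] as OpenCV has them; the pictures are not rectified), "rvec" (rotation vector, rad) and "tvec" (3), from world to camera coordinates, as OpenCV has them. Camera axes: x right, y down, z forward; pixel columns grow to the right and rows downward; lengths in m; the calibration is good to about 2 mm. A picture is of the moment at which its call begins: read the wrist's pose just before it. get_calibration takes no time and is no camera call; for the wrist camera it gives the pose at the moment of the call.
- bot.finish_job(): hands the job in, once; it reports no verdict.
The state is a dict: "time": time; "q": joint angles; "joint_vel": joint speeds; "joint_torque": joint torques, N m; "tool_pos": TCP position; "tcp_rot": TCP orientation; "wrist_force": force on the tool from outside, world axes, zero at the start; "torque": the same for the moment, N m; "width": opening from 0.0 (shut) to 1.0 (fully open).
Only numpy, scipy, OpenCV 4.12 (cv2) and the standard library are available. Lean on these libraries where they do the work, as an engineer would, in place of code of your own. Each camera call takes 0.05 s, during which the arm holds its last target.

## Working session

There is one attempt and no reset: what is moved stays moved. The work goes in short steps, Python scripts to look and compute and a shell command to move; the robot and the scene stay as the last step left them, time stands still between calls to the robot, and variables do not carry over. Pictures are saved under pics/ and viewed, and the job is handed in when it is done.

```bash
ls; mkdir -p pics; python3 - <<'E'
from workcell import bot
import cv2,numpy as np
print(bot.read_state())
for n in ("scene","top"):
    p,d=bot.read_camera(n)
    cv2.imwrite(f"pics/{n}0.png",cv2.cvtColor(p,cv2.COLOR_RGB2BGR))
    np.savez(f"{n}0.npz",p=p,d=d)
    c=bot.get_calibration(n); print(n,c)
E
```

```text
pics
{'time': 0.0, 'q': array([ 1.10808370e+00,  2.64776299e-01,  1.60538948e+00,  3.15111572e-06,
        1.27369333e+00, -3.68875099e-02]), 'joint_vel': array([-0.00043393, -0.00095851,  0.00024482, -0.00093981, -0.00114375,
       -0.00101507]), 'joint_torque': array([-3.08168965e-04, -5.15119851e+01, -3.67308605e+01,  6.29268106e-05,
        1.31504866e-02, -7.12871415e-07]), 'tool_pos': array([0.27850186, 0.61409283, 0.24393803]), 'tcp_rot': array([ 0.33227586,  1.54543524, -0.33574605]), 'wrist_force': array([-0.78626536, -0.16490468, -0.08557447]), 'torque': array([ 0.0243653 , -0.00345298, -0.02351898]), 'width': 0.9965559640188533}
scene {'fx': 513.6970105438994, 'fy': 513.6970105438994, 'cx': 320.31498560845506, 'cy': 203.62103156915836, 'dist': array([-0.15529427,  0.        ,  0.        ,  0.        ,  0.        ]), 'rvec': array([ 1.81835298,  2.0141141 , -0.57860626]), 'tvec': array([-0.0704113 , -0.41751834,  1.62005596])}
top {'fx': 416.1975264164589, 'fy': 416.1975264164589, 'cx': 320.25998872333935, 'cy': 205.07350614672967, 'dist': array([-0.07491914,  0.        ,  0.        ,  0.        ,  0.        ]), 'rvec': array([ 2.1167631 , -2.15974926,  0.17305771]), 'tvec': array([0.10803304, 0.53641609, 0.90919617])}
```

View pics/scene0.png

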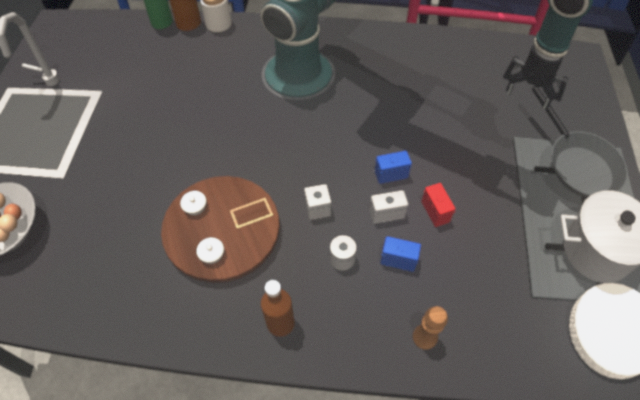

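View pics/top0.png

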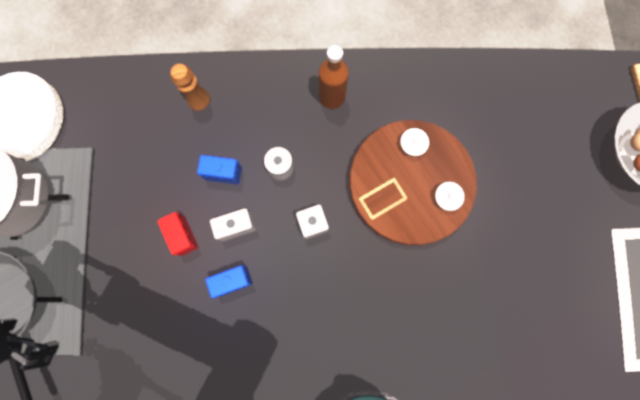

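The scene view shows the steel tin at about (389,207), with blue ones at (393,167) and (401,254) and a red one at (438,204). In the top view they are at (231,224), (228,281), (218,168) and (176,233). The square tin is at (318,202) / (312,221) and the round tin at (343,252) / (278,162). The mark is at (252,213) / (383,199). Only the steel oblong tin fits the description. Next I'll measure it and confirm it in a crop.

```bash
cat > h.py <<'E'
import numpy as np,cv2
from scipy.spatial.transform import Rotation as R
def ray(c,uv,z):
    K=np.array([[c['fx'],0,c['cx']],[0,c['fy'],c['cy']],[0,0,1]])
    uv=np.asarray(uv,float).reshape(-1,1,2)
    n=cv2.undistortPoints(uv,K,np.array(c['dist'])).reshape(-1,2)
    Rm=cv2.Rodrigues(np.array(c['rvec']))[0]; o=-Rm.T@np.array(c['tvec'])
    d=np.c_[n,np.ones(len(n))]@Rm
    return o+d*((z-o[2])/d[:,2])[:,None]
def rect(c,cont,z):
    P=ray(c,cont.reshape(-1,2),z)[:,:2]
    (m,s,a)=cv2.minAreaRect((P*1000).astype(np.float32))
    b=cv2.boxPoints((m,s,a)); e=[b[1]-b[0],b[2]-b[1]]
    L=max(e,key=np.linalg.norm); ang=np.degrees(np.arctan2(L[1],L[0]))%180
    return np.array(m),sorted(s),ang
E
python3 - <<'E'
from workcell import bot
from h import *
for n,seeds in (("top",{"tin":(231,224),"sq":(312,221),"rd":(278,162)}),("scene",{"tin":(389,203),"sq":(317,194),"rd":(343,245)})):
    f=np.load(n+"0.npz");p=f['p'];c=bot.get_calibration(n)
    hsv=cv2.cvtColor(p,cv2.COLOR_RGB2HSV)
    for th in (120,150,170,185,200):
        m=((hsv[...,1]<60)&(hsv[...,2]>th)).astype(np.uint8)
        cs,_=cv2.findContours(m,cv2.RETR_EXTERNAL,cv2.CHAIN_APPROX_NONE)
        for k,s in seeds.items():
            for q in cs:
                if cv2.contourArea(q)>60 and cv2.pointPolygonTest(q,s,True)>-6: print(n,th,k,*rect(c,q,.07))
    for k,m in (("blue",(hsv[...,0]>105)&(hsv[...,0]<130)&(hsv[...,1]>170)&(hsv[...,2]>140)),("red",((hsv[...,0]<5)|(hsv[...,0]>174))&(hsv[...,1]>190)&(hsv[...,2]>150)),("mark",(hsv[...,0]>12)&(hsv[...,0]<32)&(hsv[...,1]>60)&(hsv[...,2]>140))):
        cs,_=cv2.findContours(m.astype(np.uint8),cv2.RETR_EXTERNAL,cv2.CHAIN_APPROX_NONE)
        for q in cs:
            if cv2.contourArea(q)>150: print(n,k,q.reshape(-1,2).mean(0).round(),*rect(c,q,.04 if k=="mark" else .07))
    # disc
    m=((hsv[...,0]<14)&(hsv[...,1]>90)&(hsv[...,2]>50)).astype(np.uint8)
    cs,_=cv2.findContours(m,cv2.RETR_EXTERNAL,cv2.CHAIN_APPROX_NONE)
    q=max(cs,key=cv2.contourArea);P=ray(c,q.reshape(-1,2),.04)[:,:2]*1000
    print(n,"disc",cv2.minEnclosingCircle(P.astype(np.float32)),cv2.fitEllipse(P.astype(np.float32)))
f=np.load("top0.npz");cv2.imwrite("pics/crop1.png",cv2.resize(f['p'][140:310,150:350,::-1],None,fx=4,fy=3.5,interpolation=cv2.INTER_CUBIC)[:600,:800])
f=np.load("top0.npz");cv2.imwrite("pics/crop2.png",cv2.resize(f['p'][110:250,340:490,::-1],None,fx=4,fy=4,interpolation=cv2.INTER_CUBIC))
E
```

```text
top 120 tin [494.60845947 295.22732544] [58.8596305847168, 95.88325500488281] 107.01267
top 120 sq [499.26116943 115.5379715 ] [63.95634078979492, 66.47318267822266] 18.815754
top 120 rd [633.96893311 192.23535156] [65.92430114746094, 77.43800354003906] 179.52652
top 150 tin [495.8664856  296.94656372] [52.6497917175293, 89.7198486328125] 106.86002
top 150 sq [499.84619141 116.04721069] [61.33135986328125, 63.05790328979492] 18.038603
top 150 rd [639.71380615 192.19500732] [61.402679443359375, 65.7545394897461] 179.55594
top 170 tin [496.63064575 297.07852173] [49.63787841796875, 88.67697143554688] 106.93
top 170 sq [500.00518799 116.12997437] [60.3798713684082, 61.107093811035156] 18.7488
top 170 rd [638.60949707 192.2036438 ] [61.402992248535156, 63.4239387512207] 179.55476
top 185 tin [496.88543701 297.00912476] [48.410430908203125, 87.77560424804688] 107.50499
top 185 sq [499.84732056 116.17100525] [59.38147735595703, 60.45854187011719] 17.595478
top 185 rd [639.73339844 192.16325378] [60.88181686401367, 61.603492736816406] 88.77884
top 200 tin [496.93066406 297.23831177] [47.427
[... 1822 characters left out ...]
641174316406, 82.14246368408203] 106.87573
scene 200 sq [500.24917603 114.94363403] [55.09986877441406, 55.697166442871094] 18.349443
scene 200 rd [638.32751465 191.14553833] [55.784732818603516, 57.03529739379883] 95.71461
scene mark [437. 315.] [777.98596191 419.74099731] [38.65828323364258, 39.91725540161133] 48.782307
scene mark [  5. 225.] [ 658.61328125 -702.35180664] [41.76240158081055, 82.09823608398438] 24.8426
scene mark [251. 213.] [550.3815918  -49.18649292] [62.28742980957031, 101.84645080566406] 119.36134
scene disc ((595.2999267578125, -120.91316223144531), 150.45481872558594) ((594.861572265625, -121.51071166992188), (294.5360107421875, 297.0279541015625), 127.51052856445312)
```

View pics/crop1.png

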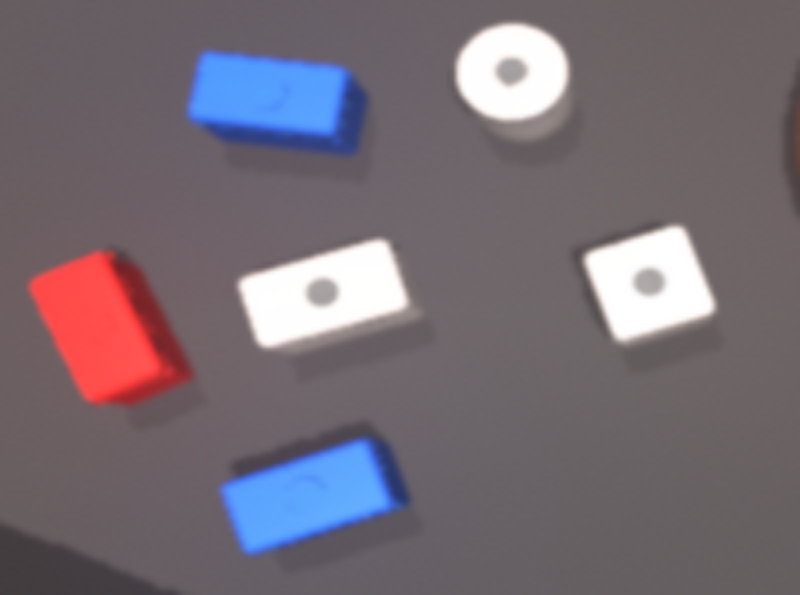

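View pics/crop2.png

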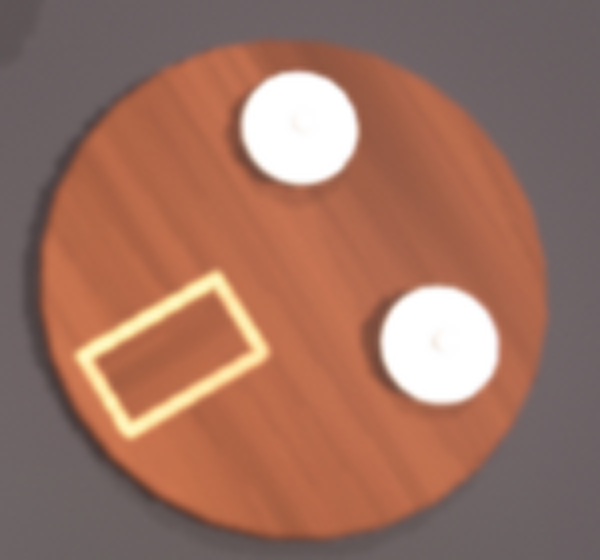

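The crop confirms the steel oblong tin at top (231,224); nearby are two blue ones, a red one and the square and round tins. The tin is at (0.497, 0.2963) with its long side at 106.9°. The mark is at (0.5515, -0.048) at 119.2°, 84 mm from the disc centre (0.594, -0.1205), as it should be.

```bash
cat > go.py <<'E'
import sys
from workcell import bot
from h import *
def go(x,y,z,a):
    s=bot.read_state(); Rc=R.from_rotvec(s['tcp_rot']); a=np.radians(a)
    best=None
    for k in (0,np.pi):
        ty=np.array([np.cos(a+k),np.sin(a+k),0]);tx=np.array([0,0,-1.]);tz=np.cross(tx,ty)
        r=(Rc.inv()*R.from_matrix(np.c_[tx,ty,tz])).as_rotvec()
        if best is None or np.linalg.norm(r)<np.linalg.norm(best): best=r
    print("t",round(s['time'],2),"pos",s['tool_pos'].round(4),"w",round(s['width'],3),"F",s['wrist_force'].round(1))
    yv=Rc.as_matrix()[:,1];print("yang",np.degrees(np.arctan2(yv[1],yv[0])).round(2),"toolx",Rc.as_matrix()[:,0].round(4), "q",s['q'].round(2))
    print("dp cm",(Rc.inv().apply(np.array([x,y,z])-s['tool_pos'])*100).round(2),"rot",best.round(4),"deg",np.degrees(np.linalg.norm(best)).round(1))
if __name__=="__main__": go(*map(float,sys.argv[1:5]))
E
python3 go.py 0.497 0.2963 0.2 16.9
```

```text
t 0.1 pos [0.2785 0.6141 0.2441] w 0.999 F [ 0.7  0.2 -0.1]
yang 65.6 toolx [-9.0e-04 -1.9e-03 -1.0e+00] q [ 1.11  0.26  1.61  0.    1.27 -0.04]
dp cm [  4.45 -19.91  33.03] rot [8.5e-01 8.0e-04 2.0e-03] deg 48.7
```

```bash
python3 -m creep '[{"grip":8.5,"dp":[2,-10,16.5],"rotation":[0.42,0,0]},{"grip":8.5,"dp":[2,-10,16.5],"rotation":[0.42,0,0]},{"grip":8.5,"dp":[2,-10,16.5],"rotation":[0.42,0,0]},{"grip":8.5,"dp":[2,-10,16.5],"rotation":[0.42,0,0]},{"grip":8.5,"dp":[2,-10,16.5],"rotation":[0.42,0,0]}]'; python3 go.py 0.497 0.2963 0.2 16.9
```

```text
time: 0.52
tool_pos: [0.3888, 0.4521, 0.2241]
tcp_rot: [0.661, 1.467, -0.665]
wrist_force: [0.4, 0.4, -0.2]
width: 0.995
t 0.52 pos [0.3888 0.4521 0.2241] w 0.995 F [ 0.4  0.4 -0.2]
yang 41.37 toolx [-6.0e-04 -2.5e-03 -1.0e+00] q [ 0.82  0.13  1.8  -0.    1.21  0.1 ]
dp cm [ 2.44 -2.17 18.84] rot [0.4271 0.0019 0.0017] deg 24.5
```

```bash
python3 -m creep '[{"grip":8.5,"dp":[2.4,-2.2,18.8],"rotation":[0.427,0,0]},{"grip":8.5,"dp":[2.4,-2.2,18.8],"rotation":[0.427,0,0]},{"grip":8.5,"dp":[2.4,-2.2,18.8],"rotation":[0.427,0,0]},{"grip":8.5,"dp":[2.4,-2.2,18.8],"rotation":[0.427,0,0]},{"grip":8.5,"dp":[2.4,-2.2,18.8],"rotation":[0.427,0,0]}]'; python3 go.py 0.497 0.2963 0.2 16.9
python3 - <<'E'
from workcell import bot
from h import *
c=bot.get_calibration("wrist");p,d=bot.read_camera("wrist")
np.savez("w1.npz",p=p,d=d,**c)
cv2.imwrite("pics/w1.png",p[...,::-1])
E
```

```text
time: 0.93
tool_pos: [0.4972, 0.2965, 0.2002]
tcp_rot: [0.988, 1.333, -0.992]
wrist_force: [0.6, -0.4, 0.5]
width: 0.996
t 0.93 pos [0.4972 0.2965 0.2002] w 0.996 F [ 0.6 -0.4  0.5]
yang 16.83 toolx [-6.e-04 -2.e-03 -1.e+00] q [ 0.5   0.12  1.86 -0.    1.16  0.2 ]
dp cm [ 0.02 -0.02  0.01] rot [-0.0013  0.0017  0.0012] deg 0.1
```

View pics/w1.png

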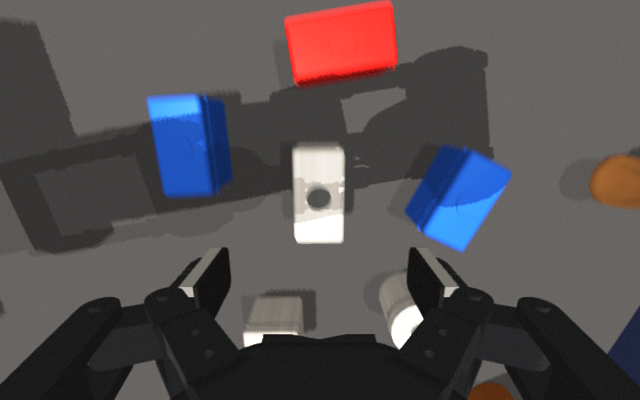

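The wrist view shows the steel tin centred at (319,193), square to the jaws, with room on both sides. I'll refine its position from this view.

```bash
python3 - <<'E'
from h import *
f=np.load("w1.npz");p=f['p'];hsv=cv2.cvtColor(p,cv2.COLOR_RGB2HSV)
for th in (90,120,140):
    m=((hsv[...,1]<50)&(hsv[...,2]>th)).astype(np.uint8)
    cs,_=cv2.findContours(m,cv2.RETR_EXTERNAL,cv2.CHAIN_APPROX_NONE)
    for q in cs:
        if cv2.contourArea(q)>500 and cv2.pointPolygonTest(q,(319,225),True)>-3: print(th,*rect(f,q,.07),cv2.boundingRect(q))
E
python3 go.py 0.497 0.2963 0.042 16.9
```

```text
90 [478.42303467 264.22900391] [348.99591064453125, 710.0567626953125] 20.644072 (0, 0, 640, 383)
120 [497.19091797 295.43890381] [46.97077560424805, 89.53466033935547] 106.7987 (292, 146, 53, 98)
140 [497.16207886 294.99710083] [46.171051025390625, 88.68836212158203] 106.8214 (293, 147, 52, 97)
t 0.98 pos [0.4987 0.2941 0.1996] w 0.998 F [ 1.5 -1.6  0.2]
yang 16.85 toolx [-1.0e-04 -4.3e-03 -1.0e+00] q [ 0.49  0.12  1.86 -0.    1.16  0.2 ]
dp cm [15.76 -0.07 -0.33] rot [-0.0008  0.0041  0.0013] deg 0.3
```

```bash
python3 -m creep '[{"grip":8.5,"dp":[0,0,0],"rotation":[0,0,0]},{"grip":8.5,"dp":[4,0,0],"rotation":[0,0,0]},{"grip":8.5,"dp":[7.5,0,0],"rotation":[0,0,0]},{"grip":8.5,"dp":[9,0,0],"rotation":[0,0,0]},{"grip":8.5,"dp":[9,0,0],"rotation":[0,0,0]}]';  python3 go.py 0.4971 0.2957 0.042 16.85
```

```text
time: 1.4
tool_pos: [0.4916, 0.2992, 0.106]
tcp_rot: [0.979, 1.341, -0.994]
wrist_force: [-1.6, -1.2, -0.7]
width: 0.998
t 1.4 pos [0.4916 0.2992 0.106 ] w 0.998 F [-1.6 -1.2 -0.7]
yang 17.13 toolx [-0.0089 -0.0043 -1.    ] q [0.5  0.21 1.94 0.   1.   0.2 ]
dp cm [6.4  0.49 0.49] rot [0.005  0.0015 0.0098] deg 0.6
```

Something is still oscillating, so I'll let it settle for a few rows before correcting.

```bash
python3 -m creep '[{"grip":8.5,"dp":[0,0,0],"rotation":[0,0,0]},{"grip":8.5,"dp":[0,0,0],"rotation":[0,0,0]},{"grip":8.5,"dp":[0,0,0],"rotation":[0,0,0]},{"grip":8.5,"dp":[0,0,0],"rotation":[0,0,0]}]';  python3 go.py 0.4971 0.2957 0.042 16.85
```

```text
time: 1.73
tool_pos: [0.4972, 0.3013, 0.1135]
tcp_rot: [0.989, 1.334, -0.983]
wrist_force: [-0.3, -0.6, -0.5]
width: 0.995
t 1.73 pos [0.4972 0.3013 0.1135] w 0.995 F [-0.3 -0.6 -0.5]
yang 17.1 toolx [ 0.0034  0.002  -1.    ] q [0.5  0.2  1.94 0.   1.   0.2 ]
dp cm [ 7.15 -0.21  0.54] rot [ 0.0044 -0.0009 -0.0038] deg 0.3
```

```bash
for i in 1 2; do python3 -m creep '[{"grip":8.5,"dp":[0,0,0],"rotation":[0,0,0]},{"grip":8.5,"dp":[0,0,0],"rotation":[0,0,0]},{"grip":8.5,"dp":[0,0,0],"rotation":[0,0,0]}]' | head -2;done;  python3 go.py 0.4971 0.2957 0.042 16.85
```

```text
time: 1.98
tool_pos: [0.4963, 0.3004, 0.1119]
time: 2.23
tool_pos: [0.4959, 0.3001, 0.1113]
t 2.23 pos [0.4959 0.3001 0.1113] w 0.995 F [-0.4  0.9 -0.6]
yang 17.07 toolx [-1.e-04 -0.e+00 -1.e+00] q [ 0.5   0.2   1.94 -0.    1.    0.2 ]
dp cm [ 6.93 -0.02  0.46] rot [0.0038 0.     0.0001] deg 0.2
```

```bash
python3 -m creep '[{"grip":8.5,"dp":[1,0,0.4],"rotation":[0,0,0]},{"grip":8.5,"dp":[2.5,0,0.4],"rotation":[0,0,0]},{"grip":8.5,"dp":[4,0,0.4],"rotation":[0,0,0]},{"grip":8.5,"dp":[5.5,0,0.4],"rotation":[0,0,0]},{"grip":8.5,"dp":[6.5,0,0.4],"rotation":[0,0,0]}]' | head -2; python3 -m creep '[{"grip":8.5,"dp":[0.3,0,0],"rotation":[0,0,0]},{"grip":8.5,"dp":[0.3,0,0],"rotation":[0,0,0]},{"grip":8.5,"dp":[0.3,0,0],"rotation":[0,0,0]},{"grip":8.5,"dp":[0.3,0,0],"rotation":[0,0,0]},{"grip":8.5,"dp":[0.3,0,0],"rotation":[0,0,0]}]';  python3 go.py 0.4971 0.2957 0.042 16.85
```

```text
time: 2.65
tool_pos: [0.4961, 0.2954, 0.0439]
time: 3.07
tool_pos: [0.498, 0.2968, 0.0444]
tcp_rot: [0.988, 1.335, -0.985]
wrist_force: [-0.5, 0.5, 0.0]
width: 0.994
t 3.07 pos [0.498  0.2968 0.0444] w 0.994 F [-0.5  0.5  0. ]
yang 17.08 toolx [ 1.8e-03  9.0e-04 -1.0e+00] q [ 0.49  0.29  1.98 -0.    0.87  0.2 ]
dp cm [ 0.24 -0.12  0.08] rot [ 0.0039 -0.0004 -0.002 ] deg 0.3
```

Good; now I'll close on the tin.

```bash
python3 -m creep '[{"grip":5.5,"dp":[0,0,0],"rotation":[0,0,0]},{"grip":5.0,"dp":[0,0,0],"rotation":[0,0,0]},{"grip":4.6,"dp":[0,0,0],"rotation":[0,0,0]},{"grip":4.2,"dp":[0,0,0],"rotation":[0,0,0]},{"grip":3.8,"dp":[0,0,0],"rotation":[0,0,0]}]' 60; python3 -m creep '[{"grip":3.5,"dp":[0,0,0],"rotation":[0,0,0]},{"grip":3.5,"dp":[0,0,0],"rotation":[0,0,0]},{"grip":3.5,"dp":[0,0,0],"rotation":[0,0,0]},{"grip":3.5,"dp":[0,0,0],"rotation":[0,0,0]},{"grip":3.5,"dp":[0,0,0],"rotation":[0,0,0]}]'
```

```text
time: 3.48
tool_pos: [0.4975, 0.2966, 0.0438]
tcp_rot: [0.988, 1.335, -0.986]
wrist_force: [0.2, 0.2, 2.4]
width: 0.53
time: 3.9
tool_pos: [0.4976, 0.2966, 0.0438]
tcp_rot: [0.988, 1.335, -0.986]
wrist_force: [-0.2, 0.6, 4.5]
width: 0.53
```

```bash
python3 -m creep '[{"grip":3.5,"dp":[-1,0,0],"rotation":[0,0,0]},{"grip":3.5,"dp":[-3,0,0],"rotation":[0,0,0]},{"grip":3.5,"dp":[-6,0,0],"rotation":[0,0,0]},{"grip":3.5,"dp":[-9,0,0],"rotation":[0,0,0]},{"grip":3.5,"dp":[-11,0,0],"rotation":[0,0,0]}]'; python3 -m creep '[{"grip":3.5,"dp":[-1,0,0],"rotation":[0,0,0]},{"grip":3.5,"dp":[-1,0,0],"rotation":[0,0,0]},{"grip":3.5,"dp":[-1,0,0],"rotation":[0,0,0]},{"grip":3.5,"dp":[-1,0,0],"rotation":[0,0,0]}]';python3 go.py 0.5515 -0.048 0.17 29.2
python3 - <<'E'
from workcell import bot
from h import *
c=bot.get_calibration("wrist");p,d=bot.read_camera("wrist")
np.savez("w2.npz",p=p,d=d,**c)
cv2.imwrite("pics/w2.png",p[...,::-1])
E
```

```text
time: 4.32
tool_pos: [0.4974, 0.2965, 0.1555]
tcp_rot: [0.988, 1.335, -0.986]
wrist_force: [1.3, 0.5, -0.8]
width: 0.53
time: 4.65
tool_pos: [0.4957, 0.2956, 0.1611]
tcp_rot: [0.984, 1.337, -0.99]
wrist_force: [-0.8, -0.2, -1.6]
width: 0.531
t 4.65 pos [0.4957 0.2956 0.1611] w 0.531 F [-0.8 -0.2 -1.6]
yang 17.08 toolx [-0.0033 -0.0018 -1.    ] q [ 0.49  0.15  1.9  -0.    1.09  0.2 ]
dp cm [-0.85 -4.76 34.48] rot [-0.2116  0.0004  0.0038] deg 12.1
```

View pics/w2.png

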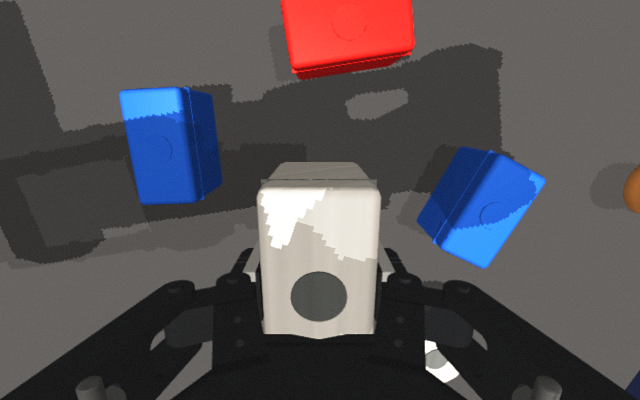

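The tin is held upright with its cap at (319,296), square between the fingers. I'll measure its offset from the TCP.

```bash
python3 - <<'E'
from h import *
f=np.load("w2.npz");g=cv2.cvtColor(f['p'],cv2.COLOR_RGB2GRAY)
m=(g[265:325,285:355]<110).astype(np.uint8)
cs,_=cv2.findContours(m,cv2.RETR_EXTERNAL,cv2.CHAIN_APPROX_NONE)
q=max(cs,key=cv2.contourArea)+np.array([285,265]);print(cv2.boundingRect(q))
tcp=np.array([.4957,.2956]); zt=.1611+.0262
P=ray(f,q.reshape(-1,2),zt)[:,:2];c,s,_=cv2.minAreaRect((P*1000).astype(np.float32));print("cap",c,s)
a=np.radians(17.08);y=np.array([np.cos(a),np.sin(a)]);l=np.array([-np.sin(a),np.cos(a)])
e=np.array(c)/1000-tcp;print("off jaw",e@y*1e3,"long",e@l*1e3)
P=ray(f,[[266,187],[372,187],[319,186]],zt)[:,:2];print("front edge long,jaw",(P-tcp)@l*1e3,(P-tcp)@y*1e3, "mm; expect 43 + offset")
E
python3 go.py 0.5515 -0.048 0.17 29.2
```

```text
(291, 272, 56, 49)
cap (495.7432556152344, 295.6766662597656) (21.64913558959961, 21.602460861206055)
off jaw 0.0638652441631797 long 0.060580477249172954
front edge long,jaw [44.12261792 44.12367739 44.4778022 ] [-18.3529747   18.91606321   0.29415675] mm; expect 43 + offset
t 4.7 pos [0.4956 0.2955 0.1608] w 0.532 F [-1.2  0.8 -2.1]
yang 17.07 toolx [-0.0038 -0.0021 -1.    ] q [ 0.49  0.15  1.9  -0.    1.09  0.2 ]
dp cm [-0.87 -4.75 34.48] rot [-0.2116  0.0004  0.0044] deg 12.1
```

The tin is centred on the TCP to within 0.5 mm. Now I'll carry it over to the mark.

```bash
python3 -m creep '[{"grip":3.5,"dp":[-0.5,-0.2,1.5],"rotation":[-0.02,0,0]},{"grip":3.5,"dp":[-0.8,-0.7,5],"rotation":[-0.05,0,0]},{"grip":3.5,"dp":[-0.8,-1.2,9],"rotation":[-0.08,0,0]},{"grip":3.5,"dp":[-0.8,-1.8,13],"rotation":[-0.11,0,0]},{"grip":3.5,"dp":[-0.8,-2.3,17],"rotation":[-0.14,0,0]}]'|head -2;python3 go.py 0.5515 -0.048 0.17 29.2
```

```text
time: 5.12
tool_pos: [0.5237, 0.1255, 0.1692]
t 5.12 pos [0.5237 0.1255 0.1692] w 0.531 F [ 0.5  0.  -1. ]
yang 25.25 toolx [-3.5e-03 -7.0e-04 -1.0e+00] q [ 0.19  0.07  1.97 -0.    1.1  -0.25]
dp cm [-0.07 -4.89 16.88] rot [-0.0689 -0.0009  0.0034] deg 4.0
```

```bash
python3 -m creep '[{"grip":3.5,"dp":[0,-1.1,4],"rotation":[-0.02,0,0]},{"grip":3.5,"dp":[0,-2.2,8],"rotation":[-0.04,0,0]},{"grip":3.5,"dp":[0,-3.5,12],"rotation":[-0.06,0,0]},{"grip":3.5,"dp":[0,-4.5,15.3],"rotation":[-0.068,0,0]},{"grip":3.5,"dp":[0,-4.9,16.9],"rotation":[-0.068,0,0]}]'|head -2;python3 -m creep '[{"grip":3.5,"dp":[0,0,0],"rotation":[0,0,0]},{"grip":3.5,"dp":[0,0,0],"rotation":[0,0,0]},{"grip":3.5,"dp":[0,0,0],"rotation":[0,0,0]},{"grip":3.5,"dp":[0,0,0],"rotation":[0,0,0]},{"grip":3.5,"dp":[0,0,0],"rotation":[0,0,0]}]'|head -2;python3 go.py 0.5515 -0.048 0.17 29.2
python3 - <<'E'
from workcell import bot
from h import *
for n in ("wrist","top","scene"):
    c=bot.get_calibration(n);p,d=bot.read_camera(n)
    np.savez(n+"3.npz",p=p,d=d,**c)
    cv2.imwrite(f"pics/{n}3.png",p[...,::-1])
E
```

```text
time: 5.53
tool_pos: [0.5513, -0.0507, 0.1692]
time: 5.95
tool_pos: [0.552, -0.0454, 0.1708]
t 5.95 pos [ 0.552  -0.0454  0.1708] w 0.533 F [-0.2  0.1 -1.8]
yang 29.09 toolx [-9.e-04  4.e-04 -1.e+00] q [-0.13  0.1   1.94  0.    1.1  -0.64]
dp cm [ 0.08 -0.17  0.21] rot [-0.0018 -0.0008  0.0006] deg 0.1
```

View pics/wrist3.png

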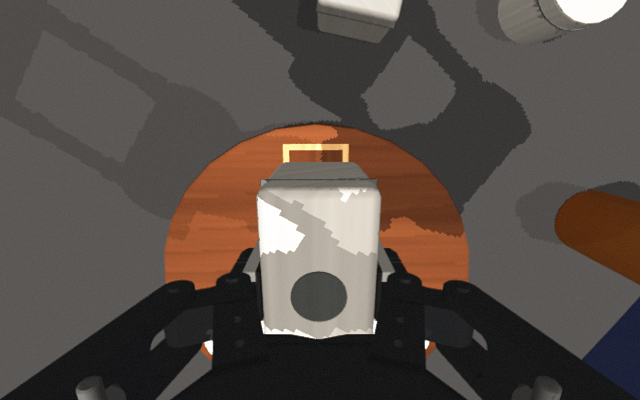

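View pics/scene3.png

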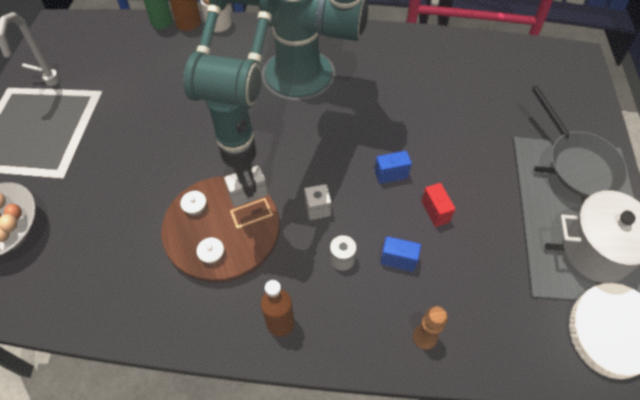

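The wrist view shows the tin held over the mark. The mark's outer edge is visible at row 144, columns 283–349, on the disc. I'll measure it relative to the tin.

```bash
python3 - <<'E'
from h import *
f=np.load("wrist3.npz");hsv=cv2.cvtColor(f['p'],cv2.COLOR_RGB2HSV)
tcp=np.array([.552,-.0454]); a=np.radians(29.09);y=np.array([np.cos(a),np.sin(a)]);l=np.array([-np.sin(a),np.cos(a)])
m=((hsv[...,0]>12)&(hsv[...,0]<32)&(hsv[...,1]>60)&(hsv[...,2]>115));m[:135]=0;m[170:]=0;m[:,:270]=0;m[:,360:]=0
ys,xs=np.nonzero(m);print(xs.min(),xs.max(),ys.min(),ys.max())
for c in range(286,348,6):
    r=np.nonzero(m[:,c])[0]; print((c,r.min(),r.max()),end=" ")
print()
for r in (146,150,154,158,161):
    cc=np.nonzero(m[r])[0]; L=cc[cc<316];Rr=cc[cc>316]
    P=ray(f,[[L.min()-.5,r],[Rr.max()+.5,r]],.04)[:,:2]-tcp
    print(r,L.min(),L.max(),Rr.min(),Rr.max(),"jaw",(P@y*1e3).round(1),"long",(P@l*1e3).round(1))
P=ray(f,[[c,143.5] for c in (287,300,316,332,345)],.04)[:,:2]-tcp;print("outer edge long",(P@l*1e3).round(2),"want 48 (or ~50 seen outer)")
# disc rim fit
d=((hsv[...,0]<14)&(hsv[...,1]>90)).astype(np.uint8)|m.astype(np.uint8)
pts=[]
for c in range(185,450,3):
    r=np.nonzero(d[100:240,c])[0]
    if len(r): pts.append((c,100+r.min()-.5))
P=ray(f,pts,.04)[:,:2]
A=np.c_[2*P,np.ones(len(P))];s=np.linalg.lstsq(A,(P**2).sum(1),rcond=None)[0];print("disc c",s[:2],"r",np.sqrt(s[2]+s[:2]@s[:2]))
# tin long sides / cap
g=cv2.cvtColor(f['p'],cv2.COLOR_RGB2GRAY)
cs,_=cv2.findContours((g[265:325,285:355]<110).astype(np.uint8),cv2.RETR_EXTERNAL,cv2.CHAIN_APPROX_NONE)
q=max(cs,key=cv2.contourArea)+np.array([285,265]);Q=ray(f,q.reshape(-1,2),.1708+.0262)[:,:2]
e=np.array(cv2.minEnclosingCircle((Q*1e3).astype(np.float32))[0])/1e3-tcp;print("cap off jaw,long",e@y*1e3,e@l*1e3)
# old images outer size at plane: mark rect
from scipy.spatial.transform import Rotation as RR
from workcell import bot
for n in ("top","scene"):
    F=np.load(n+"0.npz");h=cv2.cvtColor(F['p'],cv2.COLOR_RGB2HSV)
    for th in (110,140,170,190):
        m=((h[...,0]>12)&(h[...,0]<32)&(h[...,1]>60)&(h[...,2]>th)).astype(np.uint8)
        cs,_=cv2.findContours(m,cv2.RETR_EXTERNAL,cv2.CHAIN_APPROX_NONE)
        for q in cs:
            if cv2.contourArea(q)>300 and cv2.pointPolygonTest(q,(383,199) if n=="top" else (252,213),True)>0: print(n,th,*rect(bot.get_calibration(n),q,.04))
E
```

```text
282 348 143 163
(286, np.int64(144), np.int64(162)) (292, np.int64(144), np.int64(150)) (298, np.int64(144), np.int64(150)) (304, np.int64(144), np.int64(149)) (310, np.int64(144), np.int64(150)) (316, np.int64(144), np.int64(150)) (322, np.int64(144), np.int64(149)) (328, np.int64(144), np.int64(149)) (334, np.int64(144), np.int64(149)) (340, np.int64(144), np.int64(149)) (346, np.int64(143), np.int64(162)) 
146 282 315 317 348 jaw [-31.8  25.6] long [44.1 44.1]
150 283 315 317 348 jaw [-31.   25.7] long [40.7 40.7]
154 283 288 342 348 jaw [-31.1  25.8] long [37.3 37.2]
158 283 289 342 348 jaw [-31.2  25.9] long [33.8 33.8]
161 283 289 342 348 jaw [-31.3  25.9] long [31.2 31.2]
outer edge long [46.21 46.19 46.18 46.18 46.18] want 48 (or ~50 seen outer)
disc c [ 0.59106097 -0.12041865] r 0.1472823535628859
cap off jaw,long -0.13388658457759806 0.10107298485008422
top 110 [552.44812012 -47.21775818] [61.425506591796875, 100.70494842529297] 119.06587
top 140 [552.44812012 -47.21775818] [61.425506591796875, 100.70494842529297] 119.06587
top 170 [552.44812012 -47.21775818] [61.425506591796875, 100.70494842529297] 119.06587
top 190 [552.44812012 -47.21775818] [61.425506591796875, 100.70494842529297] 119.06587
scene 110 [550.3815918  -49.18649292] [62.28742980957031, 101.84645080566406] 119.36134
scene 140 [550.3815918  -49.18649292] [62.28742980957031, 101.84645080566406] 119.36134
scene 170 [550.41583252 -49.28839111] [60.90781021118164, 100.08368682861328] 119.31029
scene 190 [550.36230469 -49.21950531] [58.50267028808594, 98.27595520019531] 119.52568
```

The wrist view puts the mark at about (0.5507, -0.0486); the top and scene views average (0.5514, -0.0482). These agree within 1 mm, and the angle matches at about 29.1°. I'll go lower and check again.

```bash
python3 -m creep '[{"grip":3.5,"dp":[1,-0.2,0.2],"rotation":[0,0,0]},{"grip":3.5,"dp":[2.5,-0.25,0.25],"rotation":[0,0,0]},{"grip":3.5,"dp":[4,-0.25,0.25],"rotation":[0,0,0]},{"grip":3.5,"dp":[5.5,-0.25,0.25],"rotation":[0,0,0]},{"grip":3.5,"dp":[6.5,-0.25,0.25],"rotation":[0,0,0]}]'|head -2;for i in 1 2; do python3 -m creep '[{"grip":3.5,"dp":[0,0,0],"rotation":[0,0,0]},{"grip":3.5,"dp":[0,0,0],"rotation":[0,0,0]},{"grip":3.5,"dp":[0,0,0],"rotation":[0,0,0]},{"grip":3.5,"dp":[0,0,0],"rotation":[0,0,0]}]'|head -2;done;python3 go.py 0.551 -0.0485 0.084 29.15
python3 - <<'E'
from workcell import bot
from h import *
for n in ("wrist","top"):
    c=bot.get_calibration(n);p,d=bot.read_camera(n)
    np.savez(n+"4.npz",p=p,d=d,**c)
    cv2.imwrite(f"pics/{n}4.png",p[...,::-1])
E
```

```text
time: 6.52
tool_pos: [0.5502, -0.0499, 0.1041]
time: 6.85
tool_pos: [0.5524, -0.0503, 0.1074]
time: 7.18
tool_pos: [0.5516, -0.0502, 0.1067]
t 7.18 pos [ 0.5516 -0.0502  0.1067] w 0.532 F [-0.4  0.1 -1.7]
yang 29.0 toolx [ 7.e-04 -1.e-04 -1.e+00] q [-0.14  0.16  2.   -0.    0.98 -0.64]
dp cm [ 2.27  0.02 -0.18] rot [-0.0027  0.0005 -0.0006] deg 0.2
```

View pics/wrist4.png

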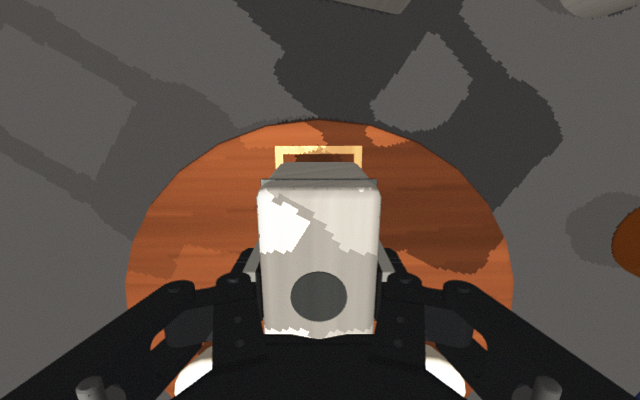

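```bash
cat > mk.py <<'E'
from h import *
def run(fn,tcp,ang):
    f=np.load(fn);hsv=cv2.cvtColor(f['p'],cv2.COLOR_RGB2HSV)
    tcp=np.array(tcp); a=np.radians(ang);y=np.array([np.cos(a),np.sin(a)]);l=np.array([-np.sin(a),np.cos(a)])
    m=((hsv[...,0]>12)&(hsv[...,0]<32)&(hsv[...,1]>60)&(hsv[...,2]>115));m[:130]=0;m[168:]=0;m[:,:255]=0;m[:,385:]=0
    top=[];
    xs=np.nonzero(m.sum(0)>3)[0];print("cols",xs.min(),xs.max())
    for c in range(xs.min()+4,xs.max()-3,8):
        r=np.nonzero(m[:,c])[0]
        if len(r): top.append((c,r.min()-.5))
    P=ray(f,top,.04)[:,:2]-tcp;L=P@l*1e3;print("outer long med",np.median(L).round(2),"slope deg",np.degrees(np.polyfit(P@y*1e3,L,1)[0]).round(2))
    for r in range(150,165,3):
        cc=np.nonzero(m[r])[0]
        if len(cc)<2: continue
        P=ray(f,[[cc.min()-.5,r],[cc.max()+.5,r]],.04)[:,:2]-tcp
        print(r,"jaw",(P@y*1e3).round(1),"mid",(P@y).mean().round(4)*1e3)
E
python3 -c "
from mk import *
run('wrist4.npz',[.5516,-.0502],29.0)"; python3 go.py 0.551 -0.0485 0.086 29.15
```

```text
cols 274 361
outer long med 50.16 slope deg -0.41
150 jaw [-29.   28.6] mid -0.2
153 jaw [-28.5  28. ] mid -0.2
156 jaw [-28.5  28.1] mid -0.2
159 jaw [-28.6  28.1] mid -0.2
162 jaw [-28.7  28.2] mid -0.2
t 7.28 pos [ 0.5515 -0.0501  0.1065] w 0.53 F [ 0.8 -0.5 -2.1]
yang 28.99 toolx [ 3.e-04 -1.e-04 -1.e+00] q [-0.14  0.16  2.   -0.    0.98 -0.64]
dp cm [ 2.05  0.04 -0.17] rot [-0.0028  0.0002 -0.0003] deg 0.2
```

The mark centre is at jaw -0.2 mm and long +1.8 mm, matching the computed correction. I'll go down to just above contact.

```bash
python3 -m creep '[{"grip":3.5,"dp":[0.5,0,-0.17],"rotation":[0,0,0]},{"grip":3.5,"dp":[1,0,-0.17],"rotation":[0,0,0]},{"grip":3.5,"dp":[1.5,0,-0.17],"rotation":[0,0,0]},{"grip":3.5,"dp":[1.8,0,-0.17],"rotation":[0,0,0]},{"grip":3.5,"dp":[1.8,0,-0.17],"rotation":[0,0,0]}]'|head -2;for i in 1 2; do python3 -m creep '[{"grip":3.5,"dp":[0,0,0],"rotation":[0,0,0]},{"grip":3.5,"dp":[0,0,0],"rotation":[0,0,0]},{"grip":3.5,"dp":[0,0,0],"rotation":[0,0,0]},{"grip":3.5,"dp":[0,0,0],"rotation":[0,0,0]}]'|head -2;done;python3 go.py 0.551 -0.0485 0.084 29.15
python3 - <<'E'
from workcell import bot
from h import *
for n in ("wrist",):
    c=bot.get_calibration(n);p,d=bot.read_camera(n)
    np.savez(n+"5.npz",p=p,d=d,**c)
    cv2.imwrite(f"pics/{n}5.png",p[...,::-1])
E
python3 -c "
from mk import *
from workcell import bot
s=bot.read_state()
run('wrist5.npz',s['tool_pos'][:2],29.1)"
```

```text
time: 7.7
tool_pos: [0.5495, -0.0485, 0.0868]
time: 8.03
tool_pos: [0.5509, -0.0487, 0.0886]
time: 8.37
tool_pos: [0.5506, -0.0487, 0.0884]
t 8.37 pos [ 0.5506 -0.0487  0.0884] w 0.531 F [-1.1  0.3 -1.9]
yang 28.99 toolx [ 2.e-04 -0.e+00 -1.e+00] q [-0.13  0.19  2.01 -0.    0.94 -0.64]
dp cm [0.44 0.04 0.  ] rot [-0.0028  0.0001 -0.0001] deg 0.2
cols 270 366
outer long med 48.37 slope deg 0.05
153 jaw [-28.7  28.4] mid -0.2
156 jaw [-28.8  28.4] mid -0.2
159 jaw [-28.3  28.5] mid 0.1
162 jaw [-28.4  28.6] mid 0.1
```

View pics/wrist5.png

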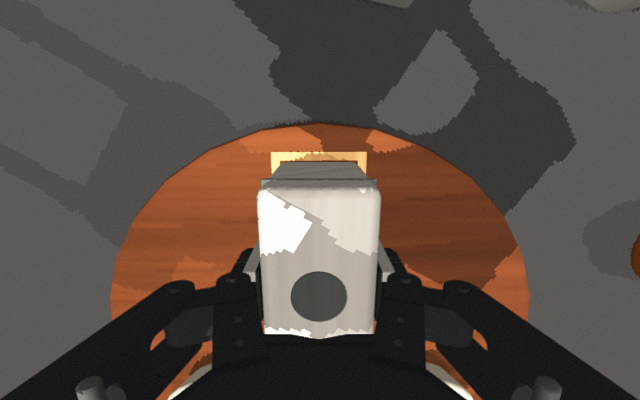

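The tin sits centred over the mark with even margins (mark cols 270–366, tin base about 275–364). I'll lower it in small steps, watching the force.

```bash
python3 -m creep '[{"grip":3.5,"dp":[0.08,0,0],"rotation":[0,0,0]},{"grip":3.5,"dp":[0.16,0,0],"rotation":[0,0,0]},{"grip":3.5,"dp":[0.24,0,0],"rotation":[0,0,0]},{"grip":3.5,"dp":[0.32,0,0],"rotation":[0,0,0]},{"grip":3.5,"dp":[0.32,0,0],"rotation":[0,0,0]}]';python3 -m creep '[{"grip":3.5,"dp":[0,0,0],"rotation":[0,0,0]},{"grip":3.5,"dp":[0,0,0],"rotation":[0,0,0]},{"grip":3.5,"dp":[0,0,0],"rotation":[0,0,0]}]'; python3 go.py 0.551 -0.0485 0.084 29.1
```

```text
time: 8.83
tool_pos: [0.5504, -0.0486, 0.0848]
tcp_rot: [0.829, 1.407, -0.829]
wrist_force: [-0.9, -0.3, -2.2]
width: 0.531
time: 9.08
tool_pos: [0.5506, -0.0486, 0.0851]
tcp_rot: [0.829, 1.407, -0.829]
wrist_force: [0.3, -0.1, -1.7]
width: 0.528
t 9.08 pos [ 0.5506 -0.0486  0.0851] w 0.528 F [ 0.3 -0.1 -1.7]
yang 28.99 toolx [ 1.e-04 -0.e+00 -1.e+00] q [-0.13  0.19  2.01  0.    0.94 -0.64]
dp cm [0.11 0.04 0.01] rot [-0.0019  0.0001 -0.0001] deg 0.1
```

```bash
python3 -m creep '[{"grip":3.5,"dp":[0.04,0,0],"rotation":[0,0,0]},{"grip":3.5,"dp":[0.07,0,0],"rotation":[0,0,0]},{"grip":3.5,"dp":[0.1,0,0],"rotation":[0,0,0]},{"grip":3.5,"dp":[0.1,0,0],"rotation":[0,0,0]},{"grip":3.5,"dp":[0.1,0,0],"rotation":[0,0,0]}]'
```

```text
time: 9.5
tool_pos: [0.5505, -0.0486, 0.0841]
tcp_rot: [0.829, 1.407, -0.829]
wrist_force: [-0.2, 0.1, -0.3]
width: 0.53
```

```bash
python3 -m creep '[{"grip":3.5,"dp":[0.02,0,0],"rotation":[0,0,0]},{"grip":3.5,"dp":[0.04,0,0],"rotation":[0,0,0]},{"grip":3.5,"dp":[0.04,0,0],"rotation":[0,0,0]},{"grip":3.5,"dp":[0.04,0,0],"rotation":[0,0,0]}]'
```

```text
time: 9.83
tool_pos: [0.5506, -0.0486, 0.0838]
tcp_rot: [0.829, 1.407, -0.829]
wrist_force: [-0.8, 0.6, -0.5]
width: 0.53
```

```bash
python3 -m creep '[{"grip":3.5,"dp":[0.02,0,0],"rotation":[0,0,0]},{"grip":3.5,"dp":[0.04,0,0],"rotation":[0,0,0]},{"grip":3.5,"dp":[0.04,0,0],"rotation":[0,0,0]},{"grip":3.5,"dp":[0.04,0,0],"rotation":[0,0,0]}]'
```

```text
time: 10.17
tool_pos: [0.5508, -0.0486, 0.0838]
tcp_rot: [0.829, 1.407, -0.829]
wrist_force: [-1.4, 0.1, 4.7]
width: 0.529
```

Contact is clear: Fz is +4.7 N and z is holding at 0.0838. I'll ease the grip force, then open slowly.

```bash
python3 -m creep '[{"grip":4.2,"dp":[-0.02,0,0],"rotation":[0,0,0]},{"grip":4.4,"dp":[-0.02,0,0],"rotation":[0,0,0]},{"grip":4.5,"dp":[-0.02,0,0],"rotation":[0,0,0]}]' 20; python3 -m creep '[{"grip":4.6,"dp":[0,0,0],"rotation":[0,0,0]},{"grip":4.7,"dp":[0,0,0],"rotation":[0,0,0]},{"grip":4.8,"dp":[0,0,0],"rotation":[0,0,0]},{"grip":4.9,"dp":[0,0,0],"rotation":[0,0,0]},{"grip":5.1,"dp":[0,0,0],"rotation":[0,0,0]}]'; python3 -m creep '[{"grip":5.5,"dp":[0,0,0],"rotation":[0,0,0]},{"grip":6,"dp":[0,0,0],"rotation":[0,0,0]},{"grip":6.8,"dp":[0,0,0],"rotation":[0,0,0]},{"grip":7,"dp":[0,0,0],"rotation":[0,0,0]},{"grip":7,"dp":[0,0,0],"rotation":[0,0,0]}]'
```

```text
time: 10.42
tool_pos: [0.5507, -0.0486, 0.0838]
tcp_rot: [0.829, 1.407, -0.829]
wrist_force: [-2.1, 0.3, 5.0]
width: 0.532
time: 10.83
tool_pos: [0.5505, -0.0487, 0.0832]
tcp_rot: [0.829, 1.407, -0.829]
wrist_force: [0.2, 0.6, -0.5]
width: 0.598
time: 11.25
tool_pos: [0.5506, -0.0486, 0.0835]
tcp_rot: [0.829, 1.407, -0.829]
wrist_force: [0.1, -0.2, -0.2]
width: 0.819
```

Released. Next I'll go straight up slowly, then clear the view.

```bash
python3 -m creep '[{"grip":7,"dp":[-0.5,0,0],"rotation":[0,0,0]},{"grip":7,"dp":[-1.5,0,0],"rotation":[0,0,0]},{"grip":7,"dp":[-3,0,0],"rotation":[0,0,0]},{"grip":7,"dp":[-5,0,0],"rotation":[0,0,0]},{"grip":7,"dp":[-8,0,0],"rotation":[0,0,0]}]'|head -2; python3 -m creep '[{"grip":7,"dp":[-3,0,0],"rotation":[0,0,0]},{"grip":7,"dp":[-6,0,0],"rotation":[0,0,0]},{"grip":7,"dp":[-6,0,0],"rotation":[0,0,0]},{"grip":7,"dp":[-6,0,0],"rotation":[0,0,0]},{"grip":7,"dp":[-6,0,0],"rotation":[0,0,0]}]'
python3 - <<'E'
from workcell import bot
from h import *
for n in ("wrist","top"):
    c=bot.get_calibration(n);p,d=bot.read_camera(n)
    np.savez(n+"6.npz",p=p,d=d,**c)
    cv2.imwrite(f"pics/{n}6.png",p[...,::-1])
E
```

```text
time: 11.67
tool_pos: [0.5488, -0.0484, 0.1628]
time: 12.08
tool_pos: [0.5505, -0.0486, 0.224]
tcp_rot: [0.829, 1.406, -0.829]
wrist_force: [-1.2, -0.3, -1.3]
width: 0.817
```

View pics/wrist6.png

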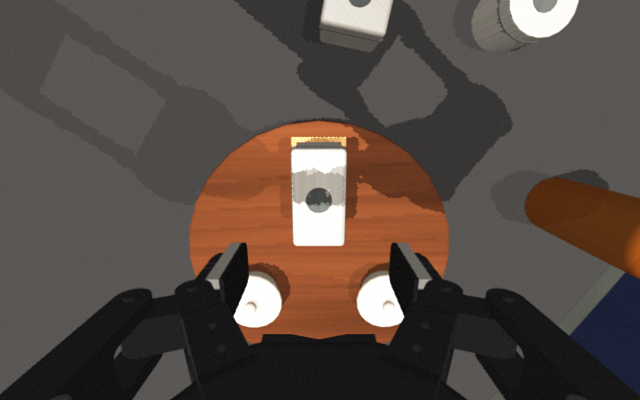

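View pics/top6.png

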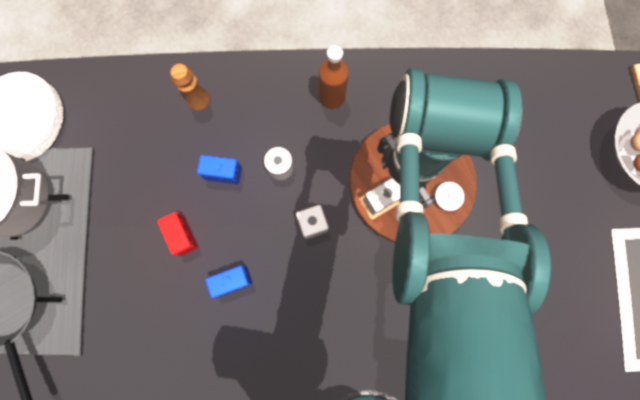

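The wrist view shows the tin upright at (318,198) within the mark, and the jaws are clear. I'll move the arm aside and check the tin and the disc angle against the first pictures.

```bash
python3 -m creep '[{"grip":7,"dp":[-1,0,2],"rotation":[0,0,0]},{"grip":7,"dp":[-1,0,6],"rotation":[0,0,0]},{"grip":7,"dp":[-1,0,10],"rotation":[0,0,0]},{"grip":7,"dp":[-1,0,14],"rotation":[0,0,0]},{"grip":7,"dp":[-1,0,18],"rotation":[0,0,0]}]'|head -2; python3 -m creep '[{"grip":7,"dp":[0,-6,4],"rotation":[0,0,0]},{"grip":7,"dp":[0,-6,8],"rotation":[0,0,0]},{"grip":7,"dp":[0,-6,12],"rotation":[0,0,0]},{"grip":7,"dp":[0,-6,14],"rotation":[0,0,0]},{"grip":7,"dp":[0,-6,14],"rotation":[0,0,0]}]'
python3 - <<'E'
from workcell import bot
from h import *
for n in ("scene","top"):
    c=bot.get_calibration(n);p,d=bot.read_camera(n)
    np.savez(n+"7.npz",p=p,d=d)
    cv2.imwrite(f"pics/{n}7.png",p[...,::-1])
E
```

```text
time: 12.6
tool_pos: [0.6375, -0.2072, 0.2314]
time: 13.02
tool_pos: [0.6531, -0.364, 0.2293]
tcp_rot: [0.831, 1.407, -0.835]
wrist_force: [-0.0, 0.7, -0.5]
width: 0.817
```

View pics/scene7.png

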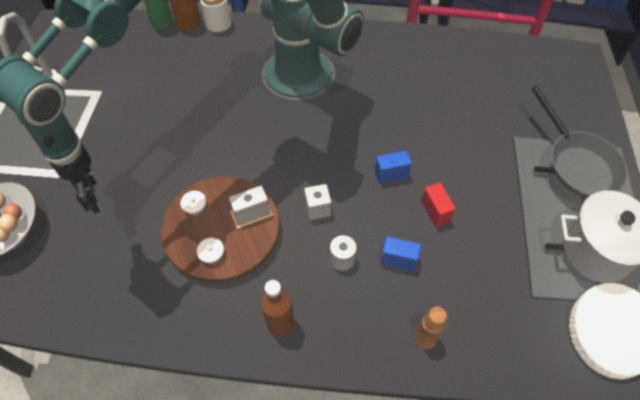

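View pics/top7.png

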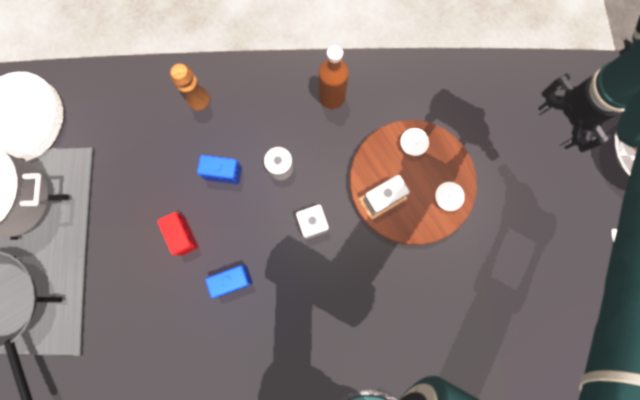

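```bash
python3 - <<'E'
from workcell import bot
from h import *
for n,seeds,t in (("top",[(415,142),(450,196)],(387,195)),("scene",[(193,203),(210,251)],(249,202))):
    c=bot.get_calibration(n);res=[]
    for k in ("0","7"):
        p=np.load(n+k+".npz")['p'];h=cv2.cvtColor(p,cv2.COLOR_RGB2HSV)
        m=((h[...,1]<70)&(h[...,2]>(150 if n=="top" else 130))).astype(np.uint8)
        cs,_=cv2.findContours(m,cv2.RETR_EXTERNAL,cv2.CHAIN_APPROX_NONE)
        D=[]
        for s in seeds:
            q=max(cs,key=lambda q:cv2.pointPolygonTest(q,s,True))
            D.append(np.array(rect(c,q,.085)[0]))
        v=D[1]-D[0];res.append(np.degrees(np.arctan2(v[1],v[0])));print(n,k,D,res[-1])
        if k=="7":
            for th in (120,140,160,180,200):
                m=((h[...,1]<70)&(h[...,2]>th)).astype(np.uint8)
                cs,_=cv2.findContours(m,cv2.RETR_EXTERNAL,cv2.CHAIN_APPROX_NONE)
                for q in cs:
                    if cv2.contourArea(q)>150 and cv2.pointPolygonTest(q,t,True)>-8: print(th,*rect(c,q,.11))
    print("turn",res[1]-res[0])
# wrist6
f=np.load("wrist6.npz");h=cv2.cvtColor(f['p'],cv2.COLOR_RGB2HSV)
m=((h[...,1]<60)&(h[...,2]>90)).astype(np.uint8);m[:149]=0
cs,_=cv2.findContours(m,cv2.RETR_EXTERNAL,cv2.CHAIN_APPROX_NONE)
for q in cs:
    if cv2.pointPolygonTest(q,(318,225),True)>0: print("wrist tin",*rect(f,q,.11),cv2.boundingRect(q))
a=[cv2.resize(np.load(n+"7.npz")['p'][s][...,::-1],(390,390),interpolation=cv2.INTER_CUBIC) for n,s in (("top",np.s_[115:245,350:480]),("scene",np.s_[165:295,155:285]))]
cv2.imwrite("pics/final.png",np.hstack(a))
E
```

```text
top 0 [array([ 672.80627441, -117.96817017]), array([ 547.37243652, -188.80957031])] -150.54349638124705
top 7 [array([ 672.82495117, -117.01101685]), array([ 546.45452881, -188.69230652])] -150.43672533366225
120 [549.61004639 -43.15897751] [50.213417053222656, 97.34288024902344] 119.622345
140 [549.37542725 -43.70232773] [50.33810043334961, 96.50637817382812] 118.75992
160 [550.88299561 -46.44911575] [50.33810043334961, 90.23977661132812] 118.759964
180 [551.34277344 -46.53250885] [49.869781494140625, 89.46793365478516] 119.637825
200 [551.12481689 -46.95304871] [49.063167572021484, 87.74884033203125] 118.98387
turn 0.10677104758480027
scene 0 [array([ 559.6852417 , -189.77781677]), array([ 686.06903076, -118.40244293])] 29.455633592979893
scene 7 [array([ 559.08026123, -190.36325073]), array([ 686.53765869, -118.28309631])] 29.489179820291547
120 [567.1953125  -40.20082855] [86.93791961669922, 90.85762023925781] 119.437706
140 [552.53436279 -49.0510025 ] [49.90525436401367, 89.85494995117188] 119.43993
160 [552.09741211 -48.73681641] [47.458587646484375, 86.41996765136719] 119.45935
180 [551.89489746 -48.60041809] [45.251747131347656, 85.08293151855469] 119.46167
200 [551.78955078 -48.5967865 ] [43.49189376831055, 83.41641998291016] 119.467606
turn 0.033546227311653354
wrist tin [549.81799316 -47.45141983] [45.07796096801758, 83.43218231201172] 118.93889 (291, 149, 56, 97)
```

View pics/final.png

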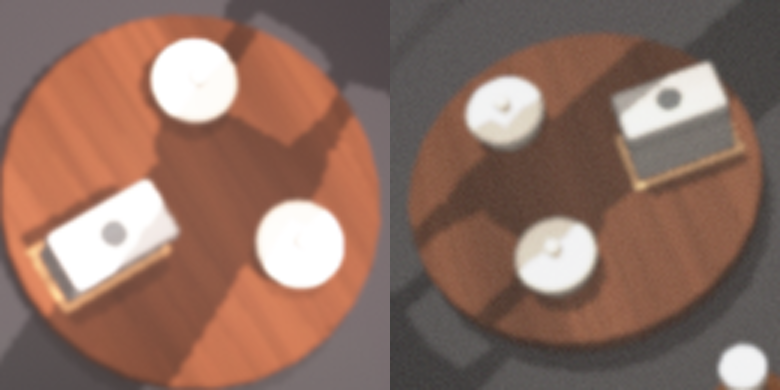

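The tin is upright on the mark: it is offset about 1–1.7 mm within each view, in opposite directions, so the mean is under 0.5 mm. It is parallel to the mark and the disc has turned no more than 0.1°. I'm handing in the job.

```bash
python3 -c "
from workcell import bot
print(bot.finish_job())"
```

```text
the job is handed in; nothing more can be done
None
```

I picked up the steel oblong tin, carried it over the square tin, lowered it onto the mark until I read light contact (about 5 N), and let go. I then lifted straight up, moved the arm aside and handed the job in at about 13 s.

My last checks showed:
- **Tin:** it stands upright on the mark, lined up within about 0.3°. The top view puts its centre about 1.3 mm from the mark's and the scene view about 1.7 mm, in roughly opposite directions. The mean is under 0.5 mm, within the 2 mm calibration error.
- **Turntable:** it turned no more than about 0.1° from where I found it, which is within measuring error.
- **Everything else:** the other tins, the blue and red look-alikes, the bottle and the pepper mill look unmoved in the last pictures, and the gripper touches nothing.

No check failed. The arm settled several millimetres off after the first fast moves, so I let it settle and corrected before gripping and before placing.

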